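# Shut the gas under the stockpot and turn the frying pan down to half

### The job

Work the gas levers of the three-ring range by pushing them with one finger: shut the gas off under the tall stockpot (its lever fully across, against the stop) and turn the frying pan down to half (its lever half-way, pointing diagonally at 45 degrees), without shutting the pan's gas off on the way. Each lever works the burner straight behind it; leave the kettle's lever exactly as it is. Everything on the grates is hot, so do not touch the pot, pan or kettle, and do not lift or shift anything else on the table.

Things in the scene. Friction and masses are not known exactly. Their poses are not given: they have to be found in the camera images.
- range: Three-ring gas range fixed to the table, turned up to 0.12 rad: a row of 3 burners under round grates (top 116 mm high), 225 mm apart; on the robot's side a 27 mm steel gas bar (top 56 mm high) feeds each burner through a brass cock with a lever, 195 mm in front of its burner. Origin: on the table under the middle cock's spindle; +x from cocks to burners, +y along the row to the robot's left
- lever_left (a joint): Gas lever (robot's left, +y), rad. 0 = fully open: lies along its pipe, pointing from the spindle to the robot (range -x). Turns only clockwise seen from above, towards range +y. 0.785 = half: points diagonally, 45 degrees. 1.571 = shut: points squarely across its pipe, to range +y, against its stop. Stiff (0.13 N m, about 2 N at its end), stays where it is left. Works the burner straight behind it
- pivot_left (a point): On the spindle axis of the lever (robot's left, +y), 92 mm above the table, half-way up the lever's bar. The lever: flat black bar 18 mm wide, 8 mm thick, underside 88 mm above the table, reaching 86 mm from the spindle, its last 7 mm turned up to 110 mm above the table. Below it are the brass cock (16 mm radius, top 74 mm high) and the gas bar, its axis 60 mm in front of the spindle
- tip_left (a point): Outer end of the lever at the robot's left, +y, 86 mm from its spindle, half-way up its bar
- burner_left (a point): Centre of the grate of the burner at the robot's left, +y, at the height of the grate top
- lever_middle (a joint): Gas lever (middle), rad. 0 = fully open: lies along its pipe, pointing from the spindle to the robot (range -x). Turns only clockwise seen from above, towards range +y. 0.785 = half: points diagonally, 45 degrees. 1.571 = shut: points squarely across its pipe, to range +y, against its stop. Stiff (0.13 N m, about 2 N at its end), stays where it is left. Works the burner straight behind it
- pivot_middle (a point): On the spindle axis of the lever (middle), 92 mm above the table, half-way up the lever's bar. The lever: flat black bar 18 mm wide, 8 mm thick, underside 88 mm above the table, reaching 86 mm from the spindle, its last 7 mm turned up to 110 mm above the table. Below it are the brass cock (16 mm radius, top 74 mm high) and the gas bar, its axis 60 mm in front of the spindle
- tip_middle (a point): Outer end of the lever at the middle, 86 mm from its spindle, half-way up its bar
- burner_middle (a point): Centre of the grate of the burner at the middle, at the height of the grate top
- lever_right (a joint): Gas lever (robot's right, -y), rad. 0 = fully open: lies along its pipe, pointing from the spindle to the robot (range -x). Turns only clockwise seen from above, towards range +y. 0.785 = half: points diagonally, 45 degrees. 1.571 = shut: points squarely across its pipe, to range +y, against its stop. Stiff (0.13 N m, about 2 N at its end), stays where it is left. Works the burner straight behind it
- pivot_right (a point): On the spindle axis of the lever (robot's right, -y), 92 mm above the table, half-way up the lever's bar. The lever: flat black bar 18 mm wide, 8 mm thick, underside 88 mm above the table, reaching 86 mm from the spindle, its last 7 mm turned up to 110 mm above the table. Below it are the brass cock (16 mm radius, top 74 mm high) and the gas bar, its axis 60 mm in front of the spindle
- tip_right (a point): Outer end of the lever at the robot's right, -y, 86 mm from its spindle, half-way up its bar
- burner_right (a point): Centre of the grate of the burner at the robot's right, -y, at the height of the grate top
- stockpot: Tall aluminium stockpot with a lid and two loop handles, 202 mm across, 182 mm high to the top of the lid's black knob; stands on one of the grates. Origin: centre of its underside
- frying_pan: Open black frying pan, 208 mm across the rim and 45 mm high, with a long black handle that points away from the robot; stands on one of the grates. Origin: centre of its underside
- kettle: Round steel kettle, 176 mm across, 180 mm high to the top of its arched black handle, spout away from the robot; stands on one of the grates. Origin: centre of its underside
- salt_shaker: White salt shaker, 42 mm across, 72 mm high, stands loose in front of the gas bar between the left and middle levers. Origin: centre of its underside
- tasting_dish: Small blue dish, 84 mm across, 22 mm high, stands loose in front of the gas bar between the middle and right levers. Origin: centre of its underside
- spoon: Steel spoon, 170 mm long, lies loose in front of the gas bar, before the left lever. Origin: its middle, on the table
- paper_roll: Upright roll of paper towel, 110 mm across, 225 mm high, at the right. Origin: centre of its underside
- oil_bottle: Oil bottle, 60 mm across, 190 mm high, at the right. Origin: centre of its underside
- film_box: Long green box of kitchen film, 310 x 50 x 50 mm, lies at the right. Origin: centre of its underside
- measuring_jug: Steel mug, 86 mm across, 100 mm high, at the left. Origin: centre of its underside
- prep_bowl: Steel bowl, 120 mm across, 50 mm high, at the left. Origin: centre of its underside
Not all that is in view belongs to the job. What is shaped like the kettle but red is not meant.

How it is judged:
At the end, for the whole second after the job is handed in: Stockpot lever shut (over 1.43 of 1.571 rad); frying pan lever at half (0.58 to 0.99 rad, 45 degrees give or take about 11); end of the kettle lever within 10 mm of its start; levers at rest; every pan on its burner; pans and loose things within 20 mm of their start (((horizontal distance between stockpot and burner_left below 0.05 m and horizontal distance between frying_pan and burner_middle below 0.05 m and horizontal distance between kettle and burner_right below 0.05 m and value of joint lever_left above 1.43 rad and value of joint lever_middle between 0.58 and 0.99 rad and distance of tip_right from where it was at the start of the episode below 0.01 m) or (horizontal distance between stockpot and burner_left below 0.05 m and horizontal distance between frying_pan and burner_right below 0.05 m and horizontal distance between kettle and burner_middle below 0.05 m and value of joint lever_left above 1.43 rad and value of joint lever_right between 0.58 and 0.99 rad and distance of tip_middle from where it was at the start of the episode below 0.01 m) or (horizontal distance between stockpot and burner_middle below 0.05 m and horizontal distance between frying_pan and burner_left below 0.05 m and horizontal distance between kettle and burner_right below 0.05 m and value of joint lever_middle above 1.43 rad and value of joint lever_left between 0.58 and 0.99 rad and distance of tip_right from where it was at the start of the episode below 0.01 m) or (horizontal distance between stockpot and burner_middle below 0.05 m and horizontal distance between frying_pan and burner_right below 0.05 m and horizontal distance between kettle and burner_left below 0.05 m and value of joint lever_middle above 1.43 rad and value of joint lever_right between 0.58 and 0.99 rad and distance of tip_left from where it was at the start of the episode below 0.01 m) or (horizontal distance between stockpot and burner_right below 0.05 m and horizontal distance between frying_pan and burner_left below 0.05 m and horizontal distance between kettle and burner_middle below 0.05 m and value of joint lever_right above 1.43 rad and value of joint lever_left between 0.58 and 0.99 rad and distance of tip_middle from where it was at the start of the episode below 0.01 m) or (horizontal distance between stockpot and burner_right below 0.05 m and horizontal distance between frying_pan and burner_middle below 0.05 m and horizontal distance between kettle and burner_left below 0.05 m and value of joint lever_right above 1.43 rad and value of joint lever_middle between 0.58 and 0.99 rad and distance of tip_left from where it was at the start of the episode below 0.01 m)) and velocity of joint lever_left between -0.02 and 0.02 rad/s and velocity of joint lever_middle between -0.02 and 0.02 rad/s and velocity of joint lever_right between -0.02 and 0.02 rad/s and distance of each of stockpot, frying_pan, kettle, salt_shaker, tasting_dish, spoon, paper_roll, oil_bottle, film_box, measuring_jug, prep_bowl from where it was at the start of the episode below 0.02 m); the robot touches nothing.
It fails at once if the frying pan's gas is shut off (its lever goes beyond 1.25 rad) ((horizontal distance between frying_pan and burner_left below 0.05 m and value of joint lever_left above 1.25 rad) or (horizontal distance between frying_pan and burner_middle below 0.05 m and value of joint lever_middle above 1.25 rad) or (horizontal distance between frying_pan and burner_right below 0.05 m and value of joint lever_right above 1.25 rad)).
It fails at once if the kettle's lever is moved (its end by more than 10 mm) ((horizontal distance between kettle and burner_left below 0.05 m and distance of tip_left from where it was at the start of the episode above 0.01 m) or (horizontal distance between kettle and burner_middle below 0.05 m and distance of tip_middle from where it was at the start of the episode above 0.01 m) or (horizontal distance between kettle and burner_right below 0.05 m and distance of tip_right from where it was at the start of the episode above 0.01 m)).
It fails at once if the robot touches the hot stockpot, frying pan or kettle (contact force between any of the fingers, the arm and stockpot above 0.5 N or contact force between any of the fingers, the arm and frying_pan above 0.5 N or contact force between any of the fingers, the arm and kettle above 0.5 N).
It fails at once if a pan or a loose thing on the table is lifted, carried, tipped or shoved by more than 20 mm (distance of any of stockpot, frying_pan, kettle, salt_shaker, tasting_dish, spoon, paper_roll, oil_bottle, film_box, measuring_jug, prep_bowl from where it was at the start of the episode above 0.02 m or angle between any of stockpot, frying_pan, kettle, salt_shaker, tasting_dish, paper_roll, oil_bottle, film_box, measuring_jug, prep_bowl's own z axis and vertical above 0.5 rad).
It also fails if it takes over 58 s, if anything falls off the work surface, if the arm or the gripper's body presses on something with over 40 N, if the wrist force passes 120 N, or if a joint passes its speed limit or range.

### The arm

A 6-joint arm with a two-finger parallel gripper is mounted at the origin on the work surface. World frame = base frame: x ahead of the robot, y to its left, z up, the work surface at z = 0. Lengths are in m, angles in rad, forces in N, time in s.
With the tool pointing down it reaches from about 0.3 to 0.85 m from the base axis. Payload 5.4 kg.
Tool frame: the origin (TCP) lies on the centre line of the jaws, within the pads' length; the fingertips stand 11 mm ahead of it and the grasp point (between the pads) lies 8 mm behind it; x points along the fingers, y is the direction in which the jaws open and shut, and the axes are right-handed (so a half turn about x gives the same grasp; the last joint's range is limited). The gripper opens to 85 mm and grips with 20 to 120 N. Pads are 22 mm wide; open, the fingers measure 114 mm over their backs; the gripper's body (76 mm by 85 mm) begins 54 mm behind the grasp point. The pads swing forward as they close: fully open they stand 13 mm farther back than shut.
Start: joints at [-1.468, 0.158, 1.597, -0, 1.386, -0.21], TCP at [0.177, -0.547, 0.242] pointing down, gripper open.
Joint ranges: [-2.91, 2.91], [-0.94, 2.29], [0.18, 2.7], [-1.29, 4.43], [0.17, 2.64], [-3, 3]. Speed limits (rad/s): [2.57, 2.57, 3.14, 3.14, 3.14, 3.14].

### API

Orientations are given as a unit quaternion [x, y, z, w].
In Python, from workcell import bot, grip, kinematics, telemetry, imaging gives the robot as it stands. The module is installed in compiled form; this text tells all that it offers. Calls block until the motion is done:
- bot.move_pose(position, orientation): joint-space move of the TCP to a pose.
- bot.move_l(position, rotation=None, max_speed=0.15): straight line of the TCP; rotation=None keeps the orientation; max_speed is the mean speed in m/s.
- bot.movej(angles): joint-space move.
- grip(opening, force=None): finger opening in m; force is the grip in N (None keeps the last); returns when the fingers have stopped.
- bot.hold(seconds).
- kinematics.ik(position, orientation): joint angles nearest the present ones, or None.
- telemetry.get_obs(): the state.
- imaging.grab_frame(name): name is "scene" or "side" or "wrist"; returns a dict with "image" (480x640x3 uint8, red, green, blue), "fov_y" (degrees; the focal length in pixels is half the picture's height over the tangent of half this angle, whatever the lens; pixels are square), "cx", "cy" (the principal point, pixels), "rvec" (rotation vector, rad) and "tvec" (3), from world to camera coordinates, as OpenCV has them. Camera axes: x right, y down, z forward; pixel columns grow to the right and rows downward; lengths in m; the calibration is good to about 2 mm. The wrist camera is an equidistant fisheye: a pixel r from the principal point sees the ray r / f radians off the axis. A picture is of the moment at which its call begins. There is no depth.
A pose or a line that the arm cannot do raises bot.PlanningError and nothing moves.
- bot.close_job(): hands the job in, once; it reports no verdict.
The state is a dict: "time_s": time; "qpos": joint angles; "qvel": joint speeds; "joint_efforts": joint torques, N m; "ee_pos": TCP position; "eef_rot": TCP orientation; "force": force on the tool from outside, world axes, zero at the start; "ft_torque": the same for the moment, N m; "grip_width": finger opening in m.
Only numpy, scipy, OpenCV 4.12 (cv2) and the standard library are available. Lean on these libraries where they do the work, as an engineer would, in place of code of your own. Each camera call takes 0.05 s, during which the arm holds its last target.

## Working session

There is one attempt and no reset: what is moved stays moved. The work goes in short steps, each a Python script; the robot and the scene stay as the last script left them, time stands still between calls to the robot, and variables do not carry over. Pictures are saved under pics/ and viewed, and the job is handed in when it is done.

```bash
mkdir -p pics; python3 - <<'E'
from workcell import bot, grip, kinematics, telemetry, imaging
import cv2,pickle
for n in ("scene","side","wrist"):
    f=imaging.grab_frame(n); cv2.imwrite(f"pics/{n}0.png",f["image"][:,:,::-1]); pickle.dump(f,open(f"{n}0.pkl","wb"))
    print(n,f["fov_y"],f["cx"],f["cy"],f["rvec"],f["tvec"])
print(telemetry.get_obs())
E
```

```text
scene 56.01873932113924 323.5403509722741 240.24809804288938 [ 2.13224572  1.29988982 -0.47169493] [-0.23031702 -0.2545922   1.44812827]
side 57.11982082750312 322.5953644040881 241.49383640064173 [ 0.29836222 -2.62993657  1.46630424] [0.44513506 0.14672832 1.21926727]
wrist 65.70646984690485 319.1824852271521 235.94188902865704 [-2.31070739  1.681129    0.28420421] [-0.57277002 -0.04234786  0.37978895]
{'time_s': 0.15, 'qpos': array([-1.46809833e+00,  1.58913880e-01,  1.59797801e+00, -2.51856553e-05,
        1.38617751e+00, -2.10096991e-01]), 'qvel': array([-0.00069357, -0.00162644, -0.00229673,  0.00222539,  0.00036988,
        0.00015305]), 'joint_efforts': array([ 4.56386060e-04, -3.96376956e+01, -3.31785607e+01, -2.24616847e-04,
        5.43868649e-03, -3.45833655e-05]), 'ee_pos': array([ 0.17686501, -0.54664223,  0.24152012]), 'eef_rot': array([ 0.69849525,  0.11066286, -0.69845669,  0.1096192 ]), 'force': array([-1.09525891, -0.11992268, -0.42406836]), 'ft_torque': array([-0.01481139,  0.00260446,  0.02158453]), 'grip_width': 0.08523768142923174}
```

View pics/scene0.png

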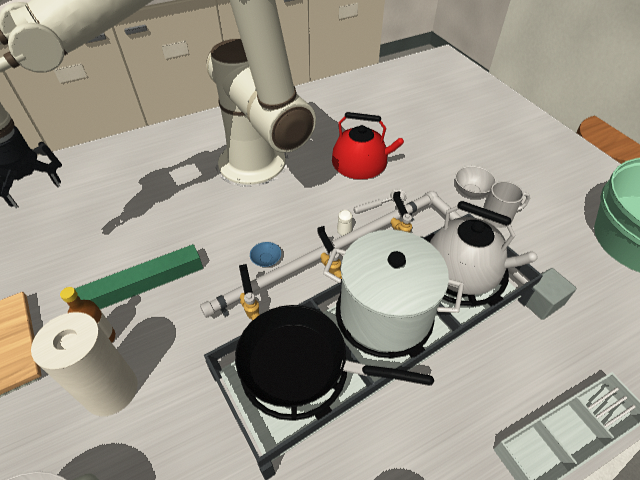

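View pics/side0.png

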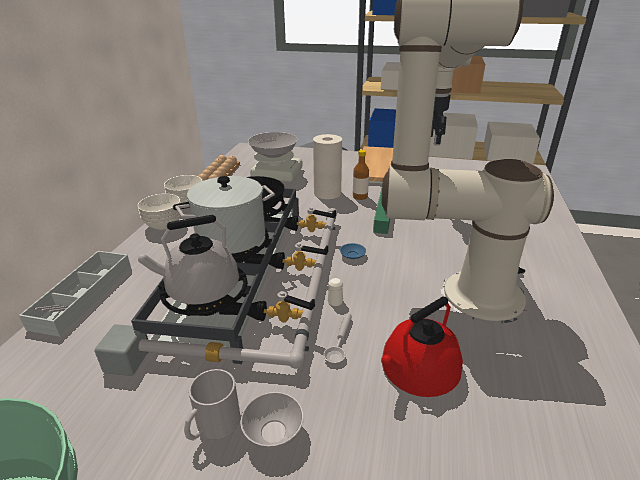

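View pics/wrist0.png

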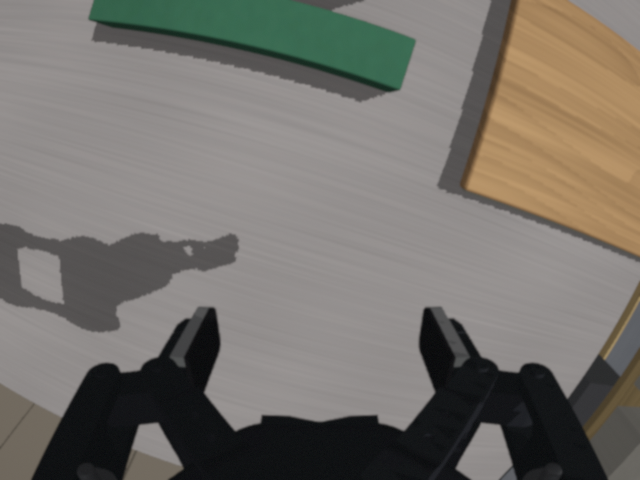

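The frying pan is on the robot's right, the stockpot in the middle and the kettle on the left. I'll enlarge the levers.

```bash
python3 - <<'E'
import cv2
a=cv2.imread("pics/scene0.png"); 
c=a[180:330,195:445]; cv2.imwrite("pics/sc_crop.png",cv2.resize(c,None,fx=3.2,fy=3.2,interpolation=cv2.INTER_CUBIC))
a=cv2.imread("pics/side0.png"); 
c=a[195:345,235:385]; cv2.imwrite("pics/si_crop.png",cv2.resize(c,None,fx=4,fy=4,interpolation=cv2.INTER_CUBIC))
E
```

```text
(no output)
```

View pics/sc_crop.png

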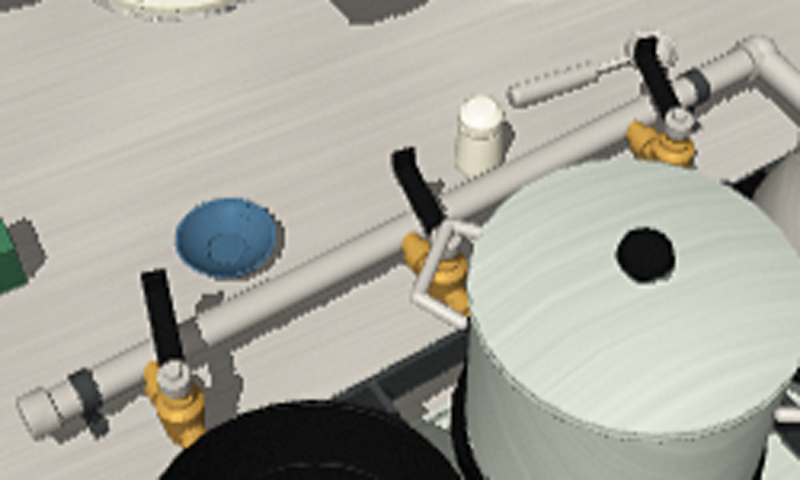

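View pics/si_crop.png

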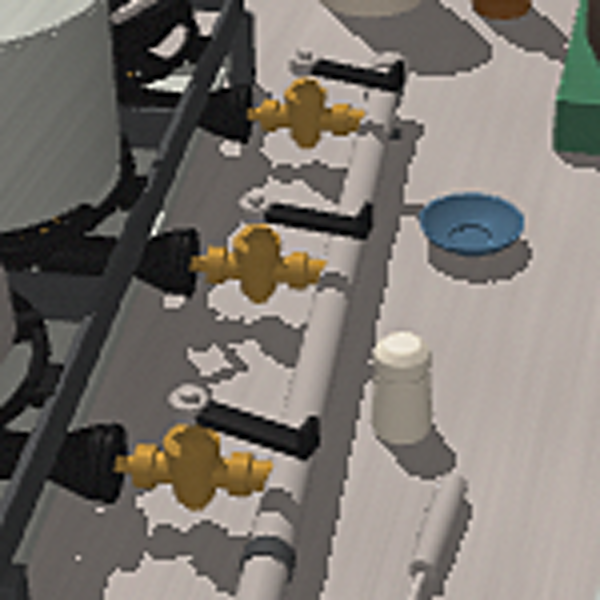

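```bash
cat > h.py <<'E'
import numpy as np,cv2,pickle
def cam(f):
    F=240/np.tan(np.radians(f["fov_y"])/2)
    K=np.array([[F,0,f["cx"]],[0,F,f["cy"]],[0,0,1.]])
    return K,np.array(f["rvec"],float),np.array(f["tvec"],float).reshape(3,1)
def P(f):
    K,r,t=cam(f); return K@np.hstack([cv2.Rodrigues(r)[0],t])
def tri(fs,ps): 
    X=cv2.triangulatePoints(P(fs[0]),P(fs[1]),np.array(ps[0],float).reshape(2,1),np.array(ps[1],float).reshape(2,1)); return (X[:3]/X[3]).ravel()
def plane(f,uv,z):
    K,r,t=cam(f);R=cv2.Rodrigues(r)[0]
    d=R.T@np.linalg.inv(K)@np.array([*uv,1.]);c=(-R.T@t).ravel()
    return c+d*(z-c[2])/d[2]
def proj(f,X):
    K,r,t=cam(f);return cv2.projectPoints(np.array(X,float).reshape(-1,3),r,t,K,None)[0].reshape(-1,2)
def load(n): return pickle.load(open(n,"rb"))
E
python3 - <<'E'
from h import *
np.set_printoptions(precision=4,suppress=True)
S,D=load("scene0.pkl"),load("side0.pkl")
sc=lambda u,v:(195+u/3.2,180+v/3.2)
sd=lambda u,v:(235+u/4,195+v/4)
T=dict(tr=(sc(155,273),sd(396,65)),tm=(sc(404,152),sd(365,208)),tl=(sc(647,40),sd(312,422)),
 pr=(sc(173,370),sd(303,60)),pm=(sc(456,240),sd(255,200)),pl=(sc(680,114),sd(188,396)))
for k,(a,b) in T.items():
    X=tri((S,D),(a,b)); z=0.11 if k[0]=='t' else .1
    print(k,X,"planes",plane(S,a,z)[:2],plane(D,b,z)[:2])
print("salt",plane(S,(345,213),.072)); print("dish",plane(S,(265,254),.015))
print("spoon",plane(S,(356,210),0.005),plane(S,(398,195),0.005))
E
```

```text
tr [ 0.4644 -0.1909  0.1078] planes [ 0.4674 -0.1908] [ 0.4629 -0.1883]
tm [0.4418 0.0227 0.1077] planes [0.445  0.0221] [0.4402 0.0249]
tl [0.4216 0.2592 0.1082] planes [0.4258 0.2585] [0.4192 0.259 ]
pr [ 0.5435 -0.2073  0.0965] planes [ 0.5443 -0.2083] [ 0.5425 -0.199 ]
pm [0.5265 0.0194 0.0985] planes [0.5328 0.0204] [0.5224 0.0163]
pl [0.5015 0.2411 0.1007] planes [0.5015 0.2418] [0.5015 0.2399]
salt [0.3973 0.1176 0.072 ]
dish [ 0.3849 -0.1127  0.015 ]
spoon [0.3465 0.1854 0.005 ] [0.3496 0.3278 0.005 ]
```

```bash
cat > fit.py <<'E'
from h import *
from scipy.optimize import least_squares
np.set_printoptions(precision=4,suppress=True)
S,D=load("scene0.pkl"),load("side0.pkl")
sc=lambda u,v:(195+u/3.2,180+v/3.2)
sd=lambda u,v:(235+u/4,195+v/4)
obs=[('t',-1,S,sc(155,273)),('t',-1,D,sd(396,65)),('t',0,S,sc(404,152)),('t',0,D,sd(365,208)),('t',1,S,sc(647,40)),('t',1,D,sd(312,422)),
('p',-1,S,sc(173,370)),('p',-1,D,sd(303,60)),('p',0,D,sd(255,200)),('p',1,S,sc(680,114)),('p',1,D,sd(188,396))]
def pts(p,k,i):
    x,y,yaw=p[:3]; R=np.array([[np.cos(yaw),-np.sin(yaw)],[np.sin(yaw),np.cos(yaw)]])
    q=np.array([0,.225*i])
    th=p[3+i+1]
    if k=='t': q=q+.083*np.array([-np.cos(th),np.sin(th)])
    w=R@q+[x,y]; return [w[0],w[1],.109 if k=='t' else p[6]]
def res(p): return np.concatenate([proj(f,pts(p,k,i))[0]-uv for k,i,f,uv in obs])
s=least_squares(res,[.52,.02,.09,.1,.1,.1,.1],loss='soft_l1')
print(s.x); print(res(s.x).reshape(-1,2))
E
python3 fit.py
python3 - <<'E'
from h import *
from scipy.spatial.transform import Rotation as R
W=load("wrist0.pkl"); K,r,t=cam(W); c=(-cv2.Rodrigues(r)[0].T@t).ravel()
T=R.from_quat([0.69849525,0.11066286,-0.69845669,0.1096192]).as_matrix()
print("tool axes cols\n",T.round(3)); print("cam in tool",T.T@(c-[0.177,-0.547,0.242]))
E
```

```text
[0.5236 0.0163 0.0963 0.3088 0.1833 0.3262 0.0999]
[[-0.1996 -0.8825]
 [-0.2275 -0.0218]
 [-0.2616 -1.0286]
 [-0.1143  0.0068]
 [-0.8452 -0.889 ]
 [-0.8262  0.2577]
 [ 0.3852  0.2331]
 [-0.1262 -1.2404]
 [-0.3741 -0.0112]
 [-0.4032  0.3585]
 [-0.2308  0.112 ]]
tool axes cols
 [[-0.     0.308 -0.951]
 [ 0.001 -0.951 -0.308]
 [-1.    -0.001 -0.   ]]
cam in tool [-0.13045488 -0.00224477 -0.08466844]
```

```bash
cat > act.py <<'E'
from h import *
from workcell import bot, grip, kinematics, telemetry, imaging
from scipy.spatial.transform import Rotation as Rot
np.set_printoptions(precision=4,suppress=True)
X0,Y0,YAW=0.5236,0.0163,0.0963
def w2(v): 
    c,s=np.cos(YAW),np.sin(YAW); return np.array([c*v[0]-s*v[1],s*v[0]+c*v[1]])
def pose(i,th,d=0.,z=.091,r=.064,off=.020):
    u=np.array([-np.cos(th),np.sin(th)]); n=np.array([np.sin(th),np.cos(th)])
    p=np.array([X0,Y0])+w2(np.array([0,.225*i])+r*u-(off+d)*n)
    nz=np.array([*w2(n),0]); x=np.array([0,0,-1.]); y=np.cross(nz,x)
    return np.array([*p,z]),Rot.from_matrix(np.c_[x,y,nz]).as_quat()
def shot(n,name):
    f=imaging.grab_frame(n); cv2.imwrite(f"pics/{name}.png",f["image"][:,:,::-1]); pickle.dump(f,open(f"{name}.pkl","wb"))
def st():
    o=telemetry.get_obs(); print("t",round(o["time_s"],2),"p",o["ee_pos"],"q",o["qpos"],"F",o["force"],"g",o["grip_width"])
E
python3 - <<'E'
from act import *
for i,ths in ((-1,(.785,)),(0,(.785,1.2,1.6))):
  for th in ths:
    for d in (0,.065):
      p,q=pose(i,th,d); print(i,th,p,kinematics.ik(p,q))
o=telemetry.get_obs()
bot.move_l([.177,-.547,.36],max_speed=.2)
grip(0.0,40)
p,q=pose(-1,.785,.065,z=.30)
bot.move_pose(p,q); st()
shot("wrist","w1"); shot("scene","s1")
E
```

```text
-1 0.785 [ 0.4831 -0.1824  0.091 ] None
-1 0.785 [ 0.4418 -0.2326  0.091 ] None
0 0.785 [0.4615 0.0415 0.091 ] [-0.172   0.0513  2.036  -0.      1.0544 -2.6249]
0 0.785 [ 0.4202 -0.0087  0.091 ] [-0.3099 -0.0655  2.152  -0.      1.0551 -2.7628]
0 1.2 [0.4769 0.0644 0.091 ] [-0.1175  0.0971  1.9871 -0.      1.0574 -2.1554]
0 1.2 [0.4189 0.0352 0.091 ] [-0.2055 -0.0652  2.1517 -0.      1.0551 -2.2434]
0 1.6 [0.4994 0.0788 0.091 ] [-0.0829  0.1572  1.9201 -0.      1.0643 -1.7208]
0 1.6 [0.4345 0.0745 0.091 ] [-0.1057 -0.0084  2.0968 -0.      1.0532 -1.7436]Traceback (most recent call last):
  File "<stdin>", line 10, in <module>
workcell.PlanningError: the arm cannot take that pose within its joint ranges
```

```bash
python3 - <<'E'
import act; from act import *
S=load("scene0.pkl")
for z in (.18,.22,.25): print(plane(S,(195+418/3.2,180+290/3.2),z),plane(S,(195+448/3.2,180+225/3.2),z))
from scipy.spatial.transform import Rotation as Rot
flip=Rot.from_euler('x',np.pi)
for d in (0,.065):
  p,q=pose(-1,.785,d); q=(Rot.from_quat(q)*flip).as_quat(); print(p,kinematics.ik(p,q))
p[2]=.30
bot.move_pose(p,q); st()
shot("wrist","w1"); shot("scene","s1")
E
```

```text
[ 0.6129 -0.0539  0.18  ] [ 0.5737 -0.0105  0.18  ]
[ 0.639  -0.0679  0.22  ] [ 0.6019 -0.0268  0.22  ]
[ 0.6586 -0.0783  0.25  ] [ 0.623 -0.039  0.25 ]
[ 0.4831 -0.1824  0.091 ] [-0.5954  0.1836  1.8898 -0.      1.0682  0.0933]
[ 0.4418 -0.2326  0.091 ] [-0.7271  0.1419  1.9374 -0.      1.0622 -0.0384]
t 3.19 p [ 0.4416 -0.2335  0.3002] q [-0.7286 -0.0752  1.7239 -0.0004  1.4923 -0.0385] F [-0.0463  0.2573 -0.3048] g -0.00012014527316904897
```

View pics/w1.png

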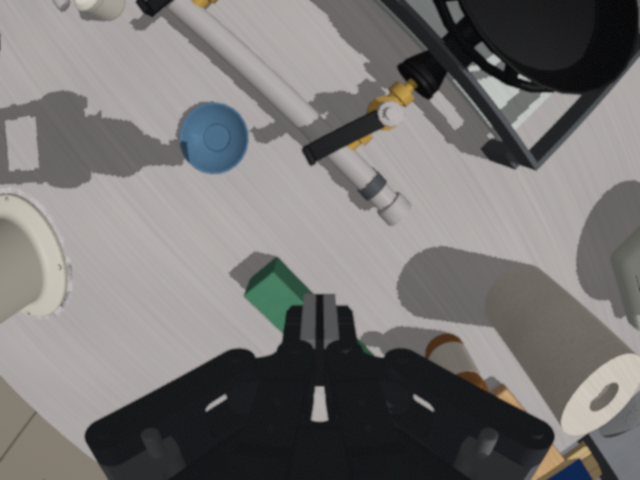

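View pics/s1.png

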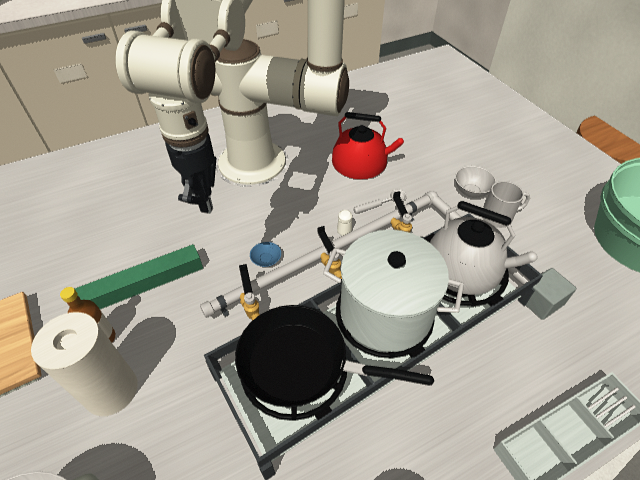

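The wrist view shows the right lever's spindle at (391,114) and its tip at (310,156). I'll check those positions, then do the pan push.

```bash
cat >> h.py <<'E'
def fish(f,uv,z):
    F=240/np.tan(np.radians(f["fov_y"])/2); d=np.array(uv,float)-[f["cx"],f["cy"]]; r=np.hypot(*d); a=r/F
    ray=np.array([*(d/r*np.sin(a)),np.cos(a)]); R=cv2.Rodrigues(np.array(f["rvec"],float))[0]; t=np.array(f["tvec"],float).reshape(3,1)
    ray=R.T@ray; c=(-R.T@t).ravel(); return c+ray*(z-c[2])/ray[2]
E
python3 - <<'E'
from act import *
W=load("w1.pkl")
p=fish(W,(391,114),.1); t=fish(W,(311,155),.109); print(p,t, np.hypot(*(t-p)[:2]))
v=(t-p)[:2]; c,s=np.cos(YAW),np.sin(YAW); l=[c*v[0]+s*v[1],-s*v[0]+c*v[1]]
print("theta",np.arctan2(l[1],-l[0])); print("model pivot",np.array([X0,Y0])+w2(np.array([0,-.225])))
E
```

```text
[ 0.5436 -0.2082  0.1   ] [ 0.4655 -0.1917  0.109 ] 0.07982529089143456
theta 0.30453382140788193
model pivot [ 0.5452 -0.2077]
```

```bash
python3 - <<'E'
from act import *
flip=Rot.from_euler('x',np.pi)
def fp(d,z=.091):
    p,q=pose(-1,.785,d,z); return p,(Rot.from_quat(q)*flip).as_quat()
p,q=fp(.065); bot.move_l(p,q,max_speed=.12); st()
p,q=fp(.02); bot.move_l(p,q,max_speed=.04); st()
p,q=fp(0); bot.move_l(p,q,max_speed=.03); st()
p,q=fp(.04); bot.move_l(p,q,max_speed=.08); 
p,q=fp(.065,.30); bot.move_l(p,q,max_speed=.15); st()
shot("wrist","w2"); shot("scene","s2")
E
```

```text
t 5.18 p [ 0.4422 -0.233   0.0917] q [-0.7271  0.1412  1.9367  0.      1.0623 -0.0384] F [-0.6418 -0.4456  0.7945] g 3.9313691398749606e-07
t 6.46 p [ 0.4707 -0.1979  0.0911] q [-0.6354  0.1688  1.9067  0.0007  1.0655  0.0534] F [0.0481 0.0982 0.079 ] g -0.00013339505605912923
t 7.28 p [ 0.4838 -0.1824  0.0912] q [-0.5951  0.1836  1.8893  0.0009  1.0673  0.0933] F [ 0.2517  0.6624 -0.4335] g -0.00017580770293877925
t 9.47 p [ 0.4415 -0.2322  0.2989] q [-0.727  -0.0747  1.726  -0.      1.4923 -0.0384] F [-0.2866  0.1032  0.1777] g 0.00022033726057036252
```

View pics/w2.png

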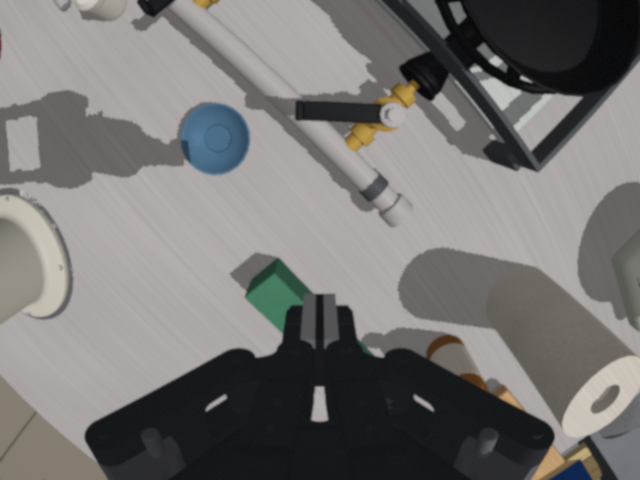

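The right lever has moved: spindle at (391,113), tip at (300,110). The dish hasn't shifted. Next I'll measure the angle and push the middle lever.

```bash
python3 - <<'E'
from act import *
W=load("w2.pkl")
p=fish(W,(391,114),.1); t=fish(W,(300,110),.109); v=(t-p)[:2]; c,s=np.cos(YAW),np.sin(YAW); l=[c*v[0]+s*v[1],-s*v[0]+c*v[1]]
print(np.hypot(*v),"theta",np.arctan2(l[1],-l[0]))
p,q=pose(0,.8,.065,.30); bot.move_pose(p,q); st()
shot("wrist","w3"); shot("scene","s3")
E
```

```text
0.07964100134267861 theta 0.8134828731298448
t 11.88 p [ 0.4199 -0.0072  0.3   ] q [-0.3068 -0.2996  1.9176 -0.      1.5236 -2.744 ] F [-0.0716 -0.7504  0.7401] g 0.00031236807463960427
```

View pics/w3.png

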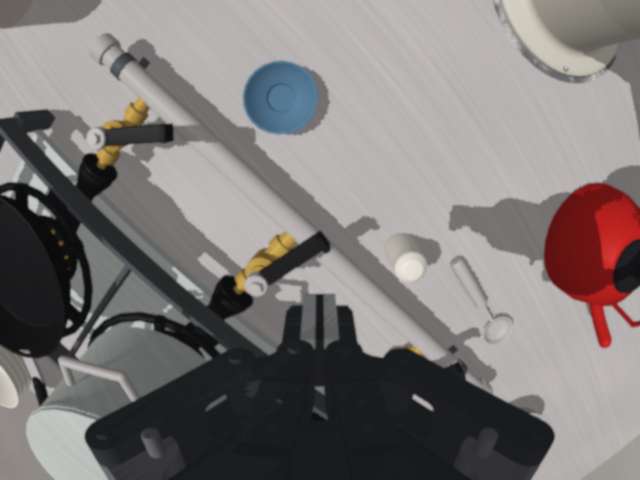

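View pics/s3.png

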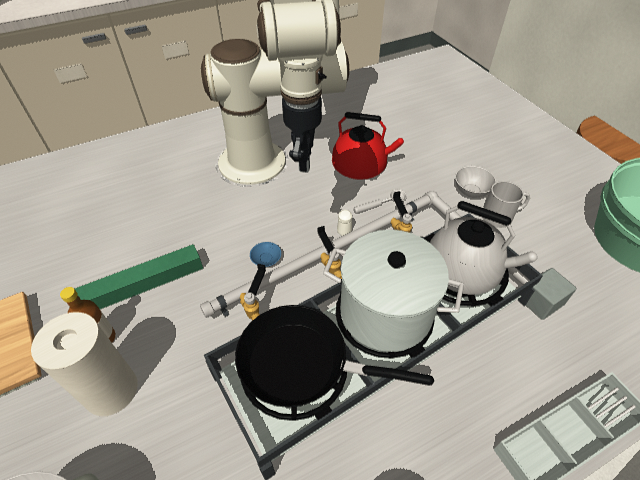

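```bash
python3 - <<'E'
from act import *
W=load("w3.pkl")
p=fish(W,(256,286),.1); t=fish(W,(325,240),.109); v=(t-p)[:2]; c,s=np.cos(YAW),np.sin(YAW); l=[c*v[0]+s*v[1],-s*v[0]+c*v[1]]
print(p,t,np.hypot(*v),"theta",np.arctan2(l[1],-l[0]))
p,q=pose(0,.8,.065); bot.move_l(p,q,max_speed=.12); st()
p,q=pose(0,.8,0); bot.move_l(p,q,max_speed=.05); st()
for th in (1.0,1.2,1.4,1.5):
    p,q=pose(0,th,0); bot.move_l(p,q,max_speed=.04); st()
E
```

```text
[0.5216 0.0164 0.1   ] [0.4352 0.0211 0.109 ] 0.08655597719679643 theta 0.15004038083904545
t 13.87 p [ 0.4203 -0.0073  0.0916] q [-0.3065 -0.0672  2.1523 -0.      1.0553 -2.7444] F [ 0.0979  0.6096 -1.1311] g -7.017817483506177e-05
t 15.32 p [0.4623 0.0423 0.0912] q [-0.1701  0.0522  2.0345  0.0002  1.0536 -2.6077] F [-0.6954 -0.4467 -1.1627] g -0.00013932960604391315
t 15.8 p [0.4688 0.0542 0.0913] q [-0.1421  0.0718  2.0136  0.0004  1.0548 -2.3815] F [0.291  0.0284 0.291 ] g -3.498415585186908e-05
t 16.28 p [0.4771 0.0644 0.0911] q [-0.1177  0.0968  1.9871  0.0005  1.0571 -2.1577] F [ 0.7615 -0.4853  0.7912] g -4.019532021654739e-05
t 16.77 p [0.4874 0.0728 0.091 ] q [-0.0978  0.1257  1.9556  0.0004  1.0601 -1.938 ] F [-1.0919  0.4167 -0.1986] g 5.460176623002573e-05
t 17.08 p [0.4932 0.0761 0.091 ] q [-0.0897  0.1411  1.9384  0.0002  1.0619 -1.8305] F [-0.5785  0.3757 -0.0465] g -8.815841148789511e-05
```

```bash
python3 - <<'E'
from act import *
p,q=pose(0,1.571,0); bot.move_l(p,q,max_speed=.03); st()
for d in (-.001,-.002,-.003,-.004):
    p,q=pose(0,1.571,d); bot.move_l(p,q,max_speed=.02); bot.hold(.2); st()
    F=telemetry.get_obs()["force"]
    if F[0]<-7: break
p,q=pose(0,1.571,.05); bot.move_l(p,q,max_speed=.08)
p,q=pose(0,1.571,.06,.30); bot.move_l(p,q,max_speed=.15); st()
shot("wrist","w4"); shot("scene","s4"); shot("side","d4")
E
```

```text
t 17.39 p [0.4973 0.0781 0.0909] q [-0.0848  0.1523  1.9259  0.0001  1.0636 -1.7544] F [-1.7893 -0.7525 -0.4028] g 0.00010879886974475706
t 17.84 p [0.4974 0.0781 0.0908] q [-0.0845  0.1545  1.9236 -0.0004  1.0661 -1.7529] F [-4.3128 -0.7549  1.8725] g -0.0001366576540101336
t 18.29 p [0.4975 0.0781 0.0907] q [-0.0841  0.1566  1.9214 -0.0009  1.0685 -1.7524] F [-8.2439 -1.7013  6.2714] g 0.0002413666430988134
t 20.63 p [0.4374 0.0724 0.299 ] q [-0.1099 -0.2294  1.8631  0.      1.5099 -1.7768] F [ 0.102  -0.152   0.2504] g -0.00014834026993873896
```

View pics/w4.png

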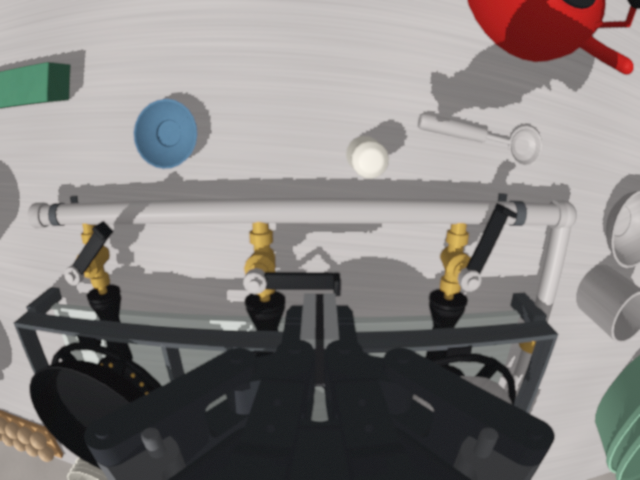

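View pics/s4.png

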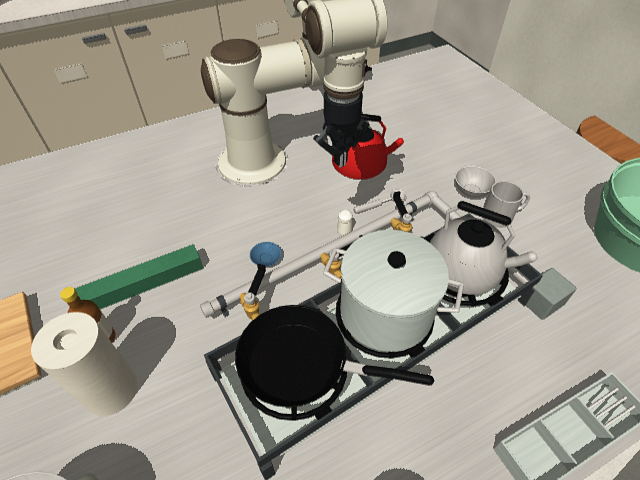

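View pics/d4.png

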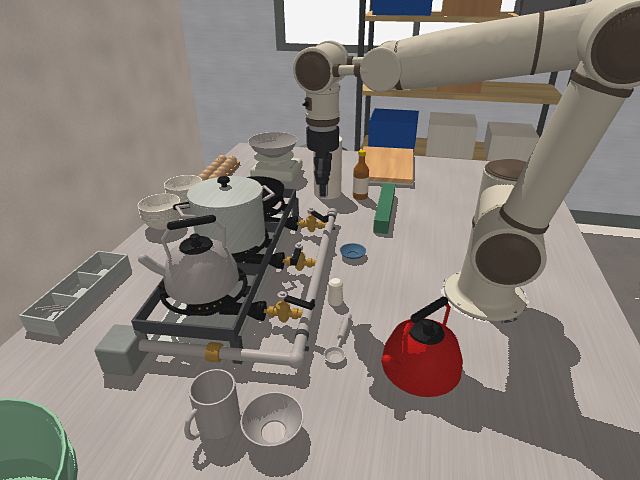

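The middle lever now lies squarely across, from (255,283) to (338,283), and the loose items look unmoved. One last numeric check, then I'll hand in.

```bash
python3 - <<'E'
from act import *
W=load("w4.pkl")
for n,a,b in (("R",(72,276),(107,229)),("M",(255,283),(340,283)),("L",(470,282),(508,209))):
    p=fish(W,a,.1); t=fish(W,b,.109); v=(t-p)[:2]; c,s=np.cos(YAW),np.sin(YAW); l=[c*v[0]+s*v[1],-s*v[0]+c*v[1]]
    print(n,p[:2],t[:2],np.hypot(*v),"theta",np.arctan2(l[1],-l[0]))
for n,m in (("scene0","s4"),("side0","d4")):
    a,b=load(n+".pkl")["image"].astype(int),load(m+".pkl")["image"].astype(int)
    d=np.abs(a-b).max(2)>40
    k,_,s,_=cv2.connectedComponentsWithStats(d.astype(np.uint8)); print(n,[tuple(r) for r in s[1:] if r[4]>25])
bot.close_job(); st()
E
```

```text
R [ 0.543  -0.2056] [ 0.4764 -0.1403] 0.09328597799380978 theta 0.8718428092217055
M [0.5217 0.0175] [0.5087 0.1007] 0.08429260591489993 theta 1.5121313968806671
L [0.5016 0.2386] [0.4175 0.257 ] 0.08610697277938643 theta 0.3114700552960113
scene0 [(np.int32(93), np.int32(0), np.int32(60), np.int32(11), np.int32(305)), (np.int32(201), np.int32(0), np.int32(203), np.int32(206), np.int32(17407)), (np.int32(0), np.int32(3), np.int32(86), np.int32(67), np.int32(1446)), (np.int32(2), np.int32(11), np.int32(11), np.int32(12), np.int32(81)), (np.int32(46), np.int32(26), np.int32(65), np.int32(46), np.int32(492)), (np.int32(0), np.int32(102), np.int32(62), np.int32(107), np.int32(2692)), (np.int32(101), np.int32(112), np.int32(132), np.int32(123), np.int32(3007)), (np.int32(385), np.int32(142), np.int32(13), np.int32(15), np.int32(106)), (np.int32(317), np.int32(226), np.int32(18), np.int32(28), np.int32(246)), (np.int32(341), np.int32(243), np.int32(11), np.int32(8), np.int32(29)), (np.int32(239), np.int32(264), np.int32(34), np.int32(33), np.int32(572)), (np.int32(267), np.int32(286), np.i
[... 994 characters left out ...]
t32(31)), (np.int32(300), np.int32(286), np.int32(9), np.int32(15), np.int32(74)), (np.int32(409), np.int32(308), np.int32(14), np.int32(11), np.int32(61)), (np.int32(425), np.int32(309), np.int32(215), np.int32(171), np.int32(12946)), (np.int32(463), np.int32(308), np.int32(24), np.int32(9), np.int32(99)), (np.int32(542), np.int32(312), np.int32(17), np.int32(9), np.int32(64)), (np.int32(351), np.int32(320), np.int32(61), np.int32(90), np.int32(2242)), (np.int32(561), np.int32(322), np.int32(28), np.int32(39), np.int32(326)), (np.int32(406), np.int32(401), np.int32(15), np.int32(11), np.int32(93))]
the job is handed in; nothing more can be done
the job is handed in; nothing more can be done
```

I pushed both levers with the closed fingers and handed the job in at about 21 s; no verdict came back.

- **Frying pan (right lever):** I turned it from about 0.30 to about 0.81 rad, measured in a close wrist picture (allowed 0.58–0.99). A later, more oblique wrist view gave 0.87. The two readings disagree slightly but both are in range.
- **Stockpot (middle lever):** I pushed it against its stop. The finger stopped advancing while the force rose to about 8 N. The picture gave about 1.51 rad, a little under the nominal 1.571 but above the 1.43 needed.
- **Kettle (left lever):** I did not touch it. It measured about 0.31 rad at the end against 0.33 at the start, which is within reading error.

The overhead before/after comparison shows changes only at the two levers, the arm and shadows. The side view also shows a small changed patch near the kettle lever and a larger one beside the red kettle. I take both for shadows but did not check them further. I saw no sign of contact with the pot, pan, kettle or loose things, and the arm ended clear at 0.30 m height.

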